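# Flip down a length stop and set the batten to it for sawing

## Robot

A 6-joint arm with a two-finger parallel gripper is mounted at the origin on a cart in front of the work surface, level with it; the furniture and walls round the work are solid. World frame = base frame: x ahead of the robot, y to its left, z up, the work surface at z = 0. Lengths are in mm, angles in rad, forces in N, time in s.
With the tool pointing down it reaches from about 275 to 1000 mm from the base axis. Payload 8.4 kg.
Tool frame: the origin (TCP) lies at the very end of the fingers, on their centre line; the grasp point (between the pads) lies 19 mm behind it (manip.grip_point_offset is the distance from the TCP to the grasp point, in mm); x points along the fingers, y is the direction in which the jaws open and shut, and the axes are right-handed (so a half turn about x gives the same grasp; the last joint's range is limited). The gripper opens to 85 mm and grips with 20 to 120 N. Pads are 22 mm wide; open, the fingers measure 114 mm over their backs; the gripper's body (76 mm by 85 mm) begins 54 mm behind the grasp point. The pads swing forward as they close: fully open they stand 13 mm farther back than shut.
Start: joints at [1.29, 0.353, 1.633, -0, 1.155, -0.002], TCP at [172, 600.869, 207.381] pointing down, gripper open.
Joint ranges: [-2.63, 2.63], [-0.92, 2.1], [0.06, 2.66], [-1.3, 4.44], [0, 2.69], [-3.02, 3.02]. Speed limits (rad/s): [2.22, 2.22, 2.79, 3.14, 3.14, 3.14].

## Interface

Orientations are given as [roll, pitch, yaw] about the fixed x, y, z axes, in that order (R = Rz(yaw) Ry(pitch) Rx(roll)).
In Python, from rig import manip gives the robot as it stands.
- The arm moves only by the shell command python3 -m crank 'ROWS' [OPENING] [FORCE]. ROWS is JSON, a list of rows, each a list of 2 entries, a list of its own where there are three numbers: the shift along the tool's x, y, z in units of 0.4 m (1.0 is 0.4 m), then the turn about the tool's x in units of pi/2 rad (1.0 is pi/2 rad). A call has 1 to 12 rows; each row is the pose to reach, as a shift and turn from the pose measured when the call began, along the tool's axes at that moment; what a row does not reach only later rows make up. A row lasts 1/12 s, in which the tool goes at most 41.7 mm and 7.16 degrees, less where a joint would pass 70% of its speed; a pose out of reach is approached as far as the arm can. A call with a number of a shift or a turn outside -1 to 1 is refused whole. A call with a gripper value outside its range is refused whole. OPENING is the opening, from 0 (shut) to 1 (fully open), set as the call begins (- or left out, the last holds). The fingers move at their own pace and stop on an object; FORCE is the grip in N (left out, the last holds). Time passes only in rows, so rows that repeat a pose let the fingers close. It gives the time, the measured TCP pose, the force and the opening at its end, in the units of the state.
- manip.get_obs(): the state, without advancing time (a new reading comes with each control period).
- manip.grab_frame(name): name is "scene" or "top" or "wrist"; returns a dict with "color" (420x560x3 uint8, red, green, blue), "range_z" (420x560 float32, mm along the optical axis (not along the pixel's ray), 0 where there is no reading), "intrinsics" (3x3 intrinsics, pixels), "R" (3x3) and "t" (3): a world point X has camera coordinates R X + t. Camera axes: x right, y down, z forward; pixel columns grow to the right and rows downward; lengths in mm; the calibration is good to about 2 mm. A picture is of the moment at which its call begins.
- manip.hand_in(): hands the job in, once; it reports no verdict.
The state is a dict: "clock": time; "qpos": joint angles; "joint_velocities": joint speeds; "joint_efforts": joint torques, N m; "eef_pos": TCP position; "tool_rot": TCP orientation; "wrist_force": force on the tool from outside, world axes, zero at the start; "ft_torque": the same for the moment, N m; "finger_gap": finger opening in mm.
Only numpy, scipy, OpenCV 4.12 (cv2) and the standard library are available. Lean on these libraries where they do the work, as an engineer would, in place of code of your own. Each camera call takes 0.05 s, during which the arm holds its last target. There are 200 camera calls.

## Task

Get the wooden batten ready for sawing to length on the fence: push the red stop over from behind so that it flips over the top of the fence and hangs fully down in front, then push the batten flat against the fence and along it to the left until its left end butts against the red stop. Only push, with the fingertips: never lift or carry the batten; leave the blue stop flipped up, and do not disturb the tape measure, the pencil and the mug.

Things in the scene. Friction and masses are not known exactly. Their poses are not given: they have to be found in the camera images.
- fence: Fixed sawing fence: plywood board 12 mm thick (x -125..60, y -320..280 mm) with an aluminium fence on it (x 0..30, top 62 mm above the table), yellow scale on top, a saw kerf across. Origin on the table under the fence's front face (x = 0), at the kerf (y = 0). y runs along the fence to the left, x away from the robot; turned by up to 0.12 rad.
- stop_red: Black carrier (32 mm wide) of the stop with the red arm, clamped on the fence. Origin on the fence's top over its front face, mid-width; axes as the fence's. Ears reach 26 mm above the origin; a black knob sticks out 56 mm behind it, lower than the fence top. With the arm down, the face that the batten meets is at y = -7 mm, the leg 13 to 31 mm before the fence, its toe 3 mm over the board.
- stop_red_arm (a joint): Hinge of the red arm, axis along the fence, 12 mm behind and 18 mm above the stop's origin. 0 = fully down before the fence, 2.6 rad = flipped up and leaning back, where it starts. An L: 43 mm out from the hinge, then a 65 mm leg square to it. Pushed forward past balance (2.17 rad) it drops by itself; a few tenths of a newton turn it.
- stop_red_leg (a point): Middle of the leg of the red arm (71 x 18 x 14 mm). Flipped up, the leg stands behind the fence face, leaning 30 degrees towards the robot, top about 0.155 m above the table. Pushed from behind towards the robot it swings over. Push on its upper half, 0.13 to 0.15 m above the table: lower down, the elbow of the L (up to 0.124 m) rises under the fingertip and jams.
- stop_blue: Carrier of the other stop, alike but with a blue arm; origin and axes as for stop_red. Either stop may be the one further left; they stand 85 to 145 mm apart.
- stop_blue_arm (a joint): Hinge of the blue arm, values as for the red one; it starts flipped up and stays so.
- batten_centre (a point): Centre of the loose wooden batten, 44 x 260 x 28 mm (x, y, z), about 0.16 kg, lying flat on the board in front of the fence, a little off it and turned by up to 0.12 rad, to the right of both stops. Its y runs along it to the left, its x across it, away from the robot. Its underside is 12 mm above the table.
- batten_left_end (a point): Middle of the left end face of the batten (130 mm along its y from its centre, half-way up).
- tape_measure: Yellow tape measure, 41 x 94 x 71 mm, standing to the left of the board; origin at its underside. Leave alone.
- pencil: Yellow pencil, 136 mm long, 7 mm thick, lying on the table behind the left half of the fence; origin at its underside. Leave alone.
- mug_blue: Blue mug, 82 x 115 x 88 mm with its handle, behind the fence at the right; origin at its underside. Leave alone.

How it is judged:
By the outcome, as a careful person would: the job done as asked, in the order asked, and still so for the second after the job is handed in, with the robot touching nothing.
It also fails if it takes over 53 s, if anything falls off the work surface, if the arm or the gripper's body presses on something with over 40 N, if the wrist force passes 120 N, or if a joint passes its speed limit or range.

## Working session

There is one attempt and no reset: what is moved stays moved. The work goes in short steps, Python scripts to look and compute and a shell command to move; the robot and the scene stay as the last step left them, time stands still between calls to the robot, and variables do not carry over. Pictures are saved under pics/ and viewed, about 8 in all and at most 12, crops included, and the job is handed in when it is done.

```bash
mkdir -p pics; ls; python3 - <<'E'
from rig import manip
import cv2,numpy as np,pickle
o=manip.get_obs();print({k:np.round(v,3) for k,v in o.items()})
d={}
for n in("scene","top"):
    f=manip.grab_frame(n);d[n]=f;cv2.imwrite(f"pics/{n}0.png",f["color"][...,::-1])
    print(n,-f["R"].T@f["t"],f["R"][2])
pickle.dump(d,open("f0.pkl","wb"))
E
```

```text
pics
{'clock': np.float64(0.0), 'qpos': array([ 1.29 ,  0.354,  1.634,  0.   ,  1.155, -0.002]), 'joint_velocities': array([-0.001, -0.001,  0.   ,  0.001, -0.001,  0.   ]), 'joint_efforts': array([-2.0000e-03, -6.0527e+01, -3.4206e+01, -0.0000e+00,  1.0000e-02,
        0.0000e+00]), 'eef_pos': array([171.853, 600.381, 206.672]), 'tool_rot': array([-1.574,  1.569, -1.853]), 'wrist_force': array([-0.094, -0.117, -0.246]), 'ft_torque': array([ 0.015, -0.044, -0.008]), 'finger_gap': np.float64(85.267)}
scene [ 117.31016964 1030.14837224  663.83247382] [ 0.38508019 -0.77297512 -0.50420503]
top [ 475.9714573   124.83814184 1175.60339263] [ 0.06835347  0.00752876 -0.99763276]
```

View pics/scene0.png

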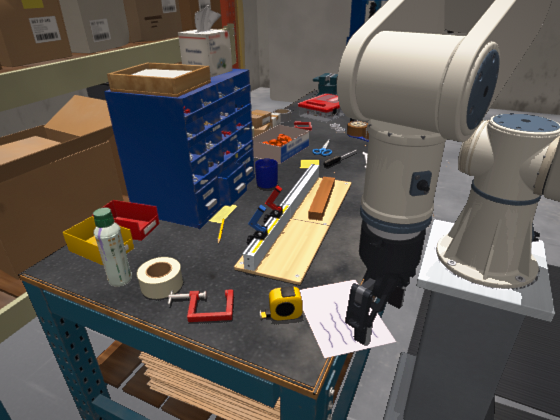

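View pics/top0.png

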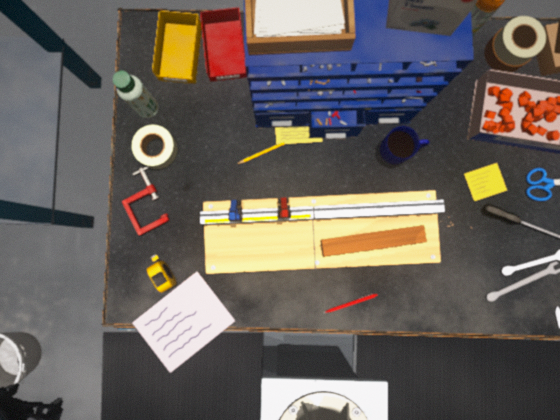

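The top view shows the blue stop at (235,210), the red stop at (283,207) and the kerf at column 314. The batten runs (322,247) to (425,234) and the mug is at (400,145). The pencil runs (240,162) to (280,147).

```bash
cat > h.py <<'E'
import numpy as np,cv2
from scipy.spatial.transform import Rotation as Ro
def cloud(f):
    z=f["range_z"].astype(float);v,u=np.mgrid[:z.shape[0],:z.shape[1]]
    p=np.stack([u,v,np.ones_like(z)],-1)@np.linalg.inv(f["intrinsics"]).T*z[...,None]
    return (p-f["t"])@f["R"]
def ray(f,u,v,h):
    c=-f["R"].T@f["t"];d=f["R"].T@np.linalg.inv(f["intrinsics"])@[u,v,1]
    return c+d*(h-c[2])/d[2]
def hsv(f): return cv2.cvtColor(f["color"],cv2.COLOR_RGB2HSV)
E
python3 - <<'E'
from h import *;import pickle
d=pickle.load(open("f0.pkl","rb"));f=d["top"];P=cloud(f);H=hsv(f)
np.set_printoptions(precision=1,suppress=True)
print(Ro.from_euler("xyz",[-1.574,1.569,-1.853]).as_matrix())
roi=np.zeros(H.shape[:2],bool);roi[185:275,195:450]=1
h,s,v=H[...,0].astype(int),H[...,1],H[...,2]
ok=f["range_z"]>0
# fence top: z 55..70 low sat bright
m=roi&ok&(abs(P[...,2]-62)<6)&(s<60)&(v>150);Q=P[m]
c=Q.mean(0);w=np.linalg.svd((Q-c)[:,:2],full_matrices=0)[2][0];print("fence",len(Q),c,"dir",w,np.arctan2(w[1],w[0]))
# board
m=roi&ok&(abs(P[...,2]-12)<6)&(h>10)&(h<30)&(s>40)&(v>150)
r=cv2.minAreaRect(P[m][:,:2].astype(np.float32));print("board",r,cv2.boxPoints(r),P[m][:,2].mean())
def big(m):
    n,l,st,_=cv2.connectedComponentsWithStats(m.astype(np.uint8));k=1+st[1:,4].argmax();return l==k
for nm,m in dict(red=roi&((h<8)|(h>172))&(s>150)&(np.indices(h.shape)[1]<300),blue=roi&(h>100)&(h<130)&(s>120),bat=roi&(h<14)&(s>100)&(np.indices(h.shape)[1]>315)).items():
    m=big(m);Q=P[m&ok];print(nm,m.sum(),np.argwhere(m).min(0),np.argwhere(m).max(0),Q.mean(0),Q.min(0),Q.max(0))
    if nm=="bat":
        pts=np.argwhere(m)[:,::-1];q=np.array([ray(f,a,b,40)[:2] for a,b in pts],np.float32);r=cv2.minAreaRect(q);print(r,cv2.boxPoints(r))
    else:
        t=Q[Q[:,2]>140];print("top part",t.mean(0),len(t)); 
# kerf
x=np.argwhere((H[225:265,305:325,2]));print(v[255,306:322]);print("kerf",ray(f,314,255,12),ray(f,314,207,62))
# things behind fence
for (a,b) in [(335,135),(335,145),(335,165),(260,155),(295,140),(400,145),(283,180),(283,130),(283,100)]: print(a,b,P[b,a])
cv2.imwrite("pics/crop.png",cv2.resize(f["color"][120:280,190:450,::-1],None,fx=3,fy=3,interpolation=cv2.INTER_CUBIC))
E
```

```text
[[-0.   0.3  1. ]
 [-0.   1.  -0.3]
 [-1.  -0.  -0. ]]
fence 2168 [575.6 -29.9  62.1] dir [ 0.1 -1. ] -1.5060224142798908
board ((523.670166015625, 15.98779296875), (185.10568237304688, 600.1185913085938), 4.3244757652282715) [[ 408.8  308.2]
 [ 454.  -290.2]
 [ 638.6 -276.2]
 [ 593.3  322.2]] 11.950104233444426
red 128 [197 280] [217 288] [572.5 112.9 131.9] [551.3 101.7  -0.6] [612.3 121.2 159.5]
top part [561.8 112.5 151.4] 68
blue 62 [212 229] [219 238] [550.6 228.  135.7] [541.6 221.6  81.8] [560.1 236.1 158.9]
top part [549.3 229.3 152.8] 45
bat 333 [226 373] [245 423] [ 519.4 -186.1   40.2] [ 494.2 -235.4   31. ] [ 543.6 -112.2   47.2]
((514.7703247070312, -176.36219787597656), (38.31221389770508, 124.4793930053711), 9.618053436279297) [[ 485.5 -118.2]
 [ 506.3 -240.9]
 [ 544.1 -234.5]
 [ 523.3 -111.8]]
[249 249 249 249 249 249 249 246 232 236 248 250 249 249 249 240]
kerf [464.1  31.5  12. ] [582.2  37.9  62. ]
335 135 [763.  -10.5  62.5]
335 145 [754.2 -19.4  -7. ]
335 165 [700.3 -19.9  -3.4]
260 155 [721.  177.    0.7]
295 140 [763.3  86.4  -0.2]
400 145 [ 743.4 -173.5   56.1]
283 180 [656.6 115.3   0.8]
283 130 [788.9 118.6   0.5]
283 100 [797.1 121.4 216.3]
```

View pics/crop.png

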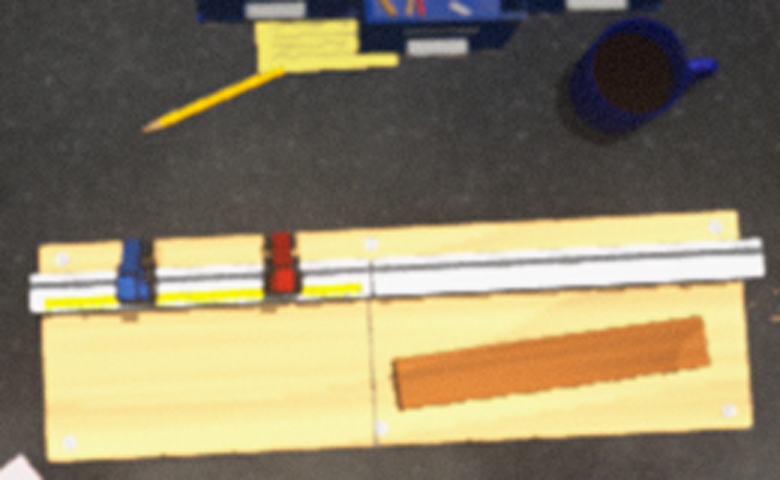

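The board gives a clean fence frame: origin (554.5, 38.4), yaw 0.0755. The red arm is at yf≈73 and the blue at yf≈190. The batten's left end is at about crop (398,385) and its right end at (706,341). Next I get the batten pose and a row calculator.

```bash
cat >> h.py <<'E'
O=np.array([554.5,38.4]);YAW=.0755;c,s=np.cos(YAW),np.sin(YAW)
F=np.array([[c,-s],[s,c]])  # fence->world
def toF(p): return (np.asarray(p)[...,:2]-O)@F
def go(xf,yf,z,off=0.):
    """row to reach fence coords with tool y along fence y (+off)"""
    from rig import manip
    o=manip.get_obs();R=Ro.from_euler("xyz",o["tool_rot"]).as_matrix();p=o["eef_pos"]
    t=np.r_[O+F@[xf,yf],z]-p
    a=R.T@np.r_[F@[0,1.],0.];ang=(np.arctan2(a[2],a[1])+off)
    print("row",np.round(R.T@t/400,3),round(ang/(np.pi/2),3),"dist",round(np.linalg.norm(t),1),"at F",np.round(toF(p),1),round(p[2],1),"F",np.round(o["wrist_force"],1),"t",o["clock"])
E
python3 - <<'E'
from h import *;import pickle
f=pickle.load(open("f0.pkl","rb"))["top"];H=hsv(f).astype(int);h,s_,v=H[...,0],H[...,1],H[...,2]
m=np.zeros(h.shape,np.uint8);m[222:262,316:432]=((h<17)&(s_>120)&(v<235))[222:262,316:432]
m=cv2.morphologyEx(m,cv2.MORPH_OPEN,np.ones((3,3)))
q=np.array([toF(ray(f,b,a,40)) for a,b in np.argwhere(m)],np.float32);r=cv2.minAreaRect(q);print(len(q),r,cv2.boxPoints(r))
go(75,73,205);go(200,300,205)
E
```

```text
1755 ((-61.621726989746094, -146.28717041015625), (43.18513870239258, 259.8670349121094), 4.751297950744629) [[ -93.902596  -18.588686]
 [ -72.3776   -277.5627  ]
 [ -29.340858 -273.98566 ]
 [ -50.865852  -15.011627]]
row [ 0.005 -0.851  1.419] -0.226 dist 661.9 at F [-339.1  589.3] 206.7 F [-0.5  0.2  0.2] t 0.1
row [ 0.005 -0.211  1.515] -0.226 dist 611.8 at F [-339.1  589.3] 206.7 F [-0.5  0.2  0.2] t 0.1
```

```bash
python3 -m crank '[[[0,-0.43,0.7],-0.226],[[0,-0.43,0.7],-0.226],[[0,-0.43,0.7],-0.226],[[0,-0.43,0.7],-0.226],[[0,-0.43,0.7],-0.226],[[0,-0.43,0.7],-0.226],[[0,-0.43,0.7],-0.226],[[0,-0.43,0.7],-0.226],[[0,-0.43,0.7],-0.226],[[0,-0.43,0.7],-0.226],[[0,-0.43,0.7],-0.226],[[0,-0.43,0.7],-0.226]]' 0; python3 -c "
from h import *
go(75,73,205)"
```

```text
clock: 1.1
eef_pos: [393.0, 358.7, 206.8]
tool_rot: [-2.253, 1.569, -2.176]
wrist_force: [-0.2, 0.7, -0.5]
finger_gap: 0.1
row [ 0.005 -0.647  0.529] 0.001 dist 334.3 at F [-136.8  331.5] 206.8 F [-0.2  0.7 -0.5] t 1.1
```

```bash
python3 -m crank '[[[0,-0.647,0.529],0],[[0,-0.647,0.529],0],[[0,-0.647,0.529],0],[[0,-0.647,0.529],0],[[0,-0.647,0.529],0],[[0,-0.647,0.529],0],[[0,-0.647,0.529],0],[[0,-0.647,0.529],0],[[0,-0.647,0.529],0],[[0,-0.647,0.529],0],[[0,-0.647,0.529],0],[[0,-0.647,0.529],0]]'; python3 - <<'E'
from h import *
from rig import manip
go(75,73,138)
f=manip.grab_frame("wrist");cv2.imwrite("pics/w1.png",f["color"][...,::-1])
f=manip.grab_frame("scene");cv2.imwrite("pics/s1.png",cv2.resize(f["color"][120:290,200:400,::-1],None,fx=3,fy=3))
cv2.imwrite("pics/both1.png",np.hstack([cv2.resize(cv2.imread("pics/w1.png"),(400,300)),cv2.resize(cv2.imread("pics/s1.png"),(400,300))]))
E
```

```text
clock: 2.1
eef_pos: [622.9, 118.7, 206.7]
tool_rot: [-2.689, 1.569, -2.61]
wrist_force: [-0.1, 0.4, 0.0]
finger_gap: -0.1
row [ 0.172 -0.005  0.002] 0.002 dist 68.7 at F [74.3 74.9] 206.7 F [-0.1  0.4  0. ] t 2.1
```

View pics/both1.png

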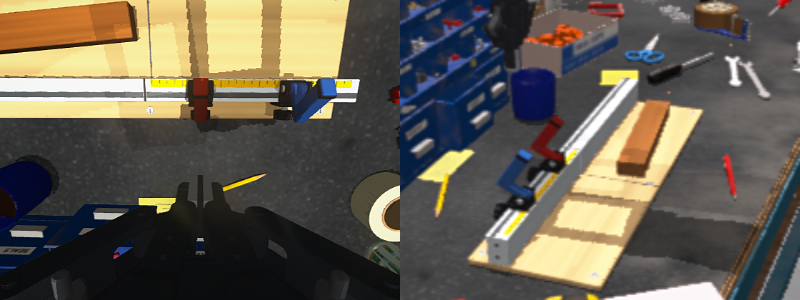

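The fingertips (wrist view at ~(200,180)) line up with the red arm at (200,95), and the blue arm is well clear. Now I descend and push the red arm over.

```bash
python3 -m crank '[[[0.09,-0.005,0],0],[[0.172,-0.005,0],0],[[0.172,-0.005,0],0],[[0.172,-0.005,-0.03],0],[[0.172,-0.005,-0.06],0],[[0.172,-0.005,-0.085],0],[[0.172,-0.005,-0.105],0],[[0.172,-0.005,-0.125],0],[[0.172,-0.005,-0.145],0],[[0.172,-0.005,-0.165],0],[[0.172,-0.005,-0.185],0],[[0.172,-0.005,-0.205],0]]'; python3 - <<'E'
from h import *
from rig import manip
go(75,73,138)
f=manip.grab_frame("scene");cv2.imwrite("pics/s2.png",cv2.resize(f["color"][120:290,200:400,::-1],None,fx=3,fy=3))
E
```

```text
clock: 3.2
eef_pos: [540.7, 109.9, 138.4]
tool_rot: [-2.437, 1.569, -2.358]
wrist_force: [0.3, 0.3, 0.4]
finger_gap: 0.2
row [0.001 0.001 0.208] 0.002 dist 83.4 at F [-8.4 72.4] 138.4 F [0.3 0.3 0.4] t 3.2
```

View pics/s2.png

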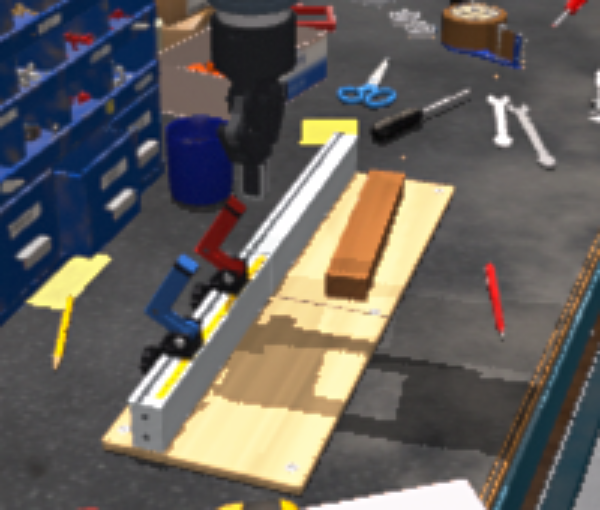

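```bash
python3 - <<'E'
from h import *
from rig import manip
f=manip.grab_frame("scene");P=cloud(f);H=hsv(f).astype(int)
def pr(p):
    q=f["intrinsics"]@(f["R"]@p+f["t"]);return (q[:2]/q[2]-[200,120])*3
p=manip.get_obs()["eef_pos"];print("tcp crop px",pr(p),p)
m=((H[...,0]<8)|(H[...,0]>172))&(H[...,1]>120);m[:180]=0;m[220:]=0;m[:,:260]=0;m[:,290:]=0
for v,u in np.argwhere(m)[::6]: print((u-200)*3,(v-120)*3,np.round(toF(P[v,u]),0),P[v,u,2].round())
for u,v in [(285,180),(283,182),(281,175)]: print(u,v,toF(P[v,u]),P[v,u,2])
f=manip.grab_frame("top");cv2.imwrite("pics/t2.png",cv2.resize(f["color"][160:260,200:340,::-1],None,fx=5,fy=5));
E
```

```text
tcp crop px [255.84839503 216.98657655] [539.96546503 109.77512844 138.18476553]
231 195 [ 135. -228.] -3.0
231 201 [14. 76.] 153.0
237 204 [ 9. 74.] 150.0
234 207 [ 9. 81.] 150.0
228 210 [15. 83.] 147.0
225 213 [17. 84.] 144.0
225 216 [19. 79.] 138.0
222 219 [22. 82.] 136.0
216 222 [28. 82.] 132.0
234 222 [ 9. 82.] 134.0
225 225 [19. 81.] 129.0
219 228 [25. 81.] 125.0
213 231 [31. 82.] 121.0
204 234 [41. 80.] 115.0
222 234 [22. 81.] 119.0
213 237 [31. 84.] 115.0
207 240 [37. 82.] 110.0
198 243 [48. 80.] 104.0
216 243 [26. 87.] 111.0
207 246 [38. 82.] 104.0
201 249 [43. 84.] 100.0
198 252 [45. 87.] 98.0
216 252 [30. 79.] 96.0
210 255 [34. 83.] 95.0
207 258 [37. 84.] 92.0
225 258 [21. 77.] 90.0
216 261 [29. 82.] 88.0
234 261 [14. 72.] 86.0
222 264 [22. 84.] 88.0
240 264 [ 8. 71.] 83.0
231 267 [12. 85.] 87.0
234 270 [ 8. 87.] 85.0
237 276 [ 5. 89.] 80.0
285 180 [-13.66077615  85.97263423] 183.79148138560953
283 182 [-8.29001908 87.47331999] 177.5379963712944
281 175 [-1.73430215 85.01725843] 196.65960686747894
```

View pics/t2.png

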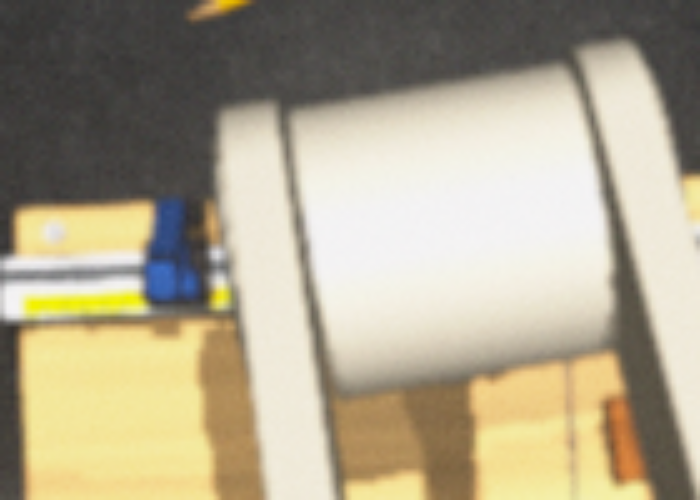

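```bash
python3 - <<'E'
from h import *
from rig import manip
f=manip.grab_frame("scene");P=cloud(f)
for v in range(172,200,2): print(v,[(int(a[0]),int(a[1]),int(z)) for a,z in [(toF(P[v,u]),P[v,u,2]) for u in range(274,296,3)]])
print(manip.get_obs()["eef_pos"])
im=f["color"][150:215,245:320,::-1].astype(float);im=255*(im/255)**.5
w=manip.grab_frame("wrist")["color"][...,::-1]
cv2.imwrite("pics/z3.png",np.hstack([cv2.resize(im,(400,347),interpolation=cv2.INTER_CUBIC),cv2.resize(w,(400,347))]))
E
```

```text
172 [(137, -206, 59), (-1, 113, 217), (-6, 104, 214), (-19, 117, 222), (-21, 99, 214), (130, -347, 0), (118, -351, 0), (106, -353, 0)]
174 [(137, -206, 51), (133, -227, 42), (-5, 103, 208), (-15, 105, 210), (-16, 85, 202), (-18, 66, 193), (114, -338, -3), (102, -340, -2)]
176 [(136, -203, 44), (134, -229, 33), (3, 78, 190), (-8, 87, 195), (-15, 82, 194), (-18, 65, 187), (106, -314, 0), (96, -322, -1)]
178 [(137, -206, 35), (134, -228, 25), (3, 78, 183), (-9, 89, 190), (-14, 79, 187), (-17, 62, 179), (101, -302, -2), (91, -307, -3)]
180 [(138, -207, 26), (135, -229, 16), (2, 82, 179), (-8, 87, 183), (-14, 80, 181), (-18, 66, 175), (93, -278, 1), (83, -285, 0)]
182 [(137, -204, 19), (142, -247, 0), (132, -252, -1), (-5, 81, 174), (-14, 79, 175), (-17, 64, 168), (89, -266, 0), (77, -267, 0)]
184 [(136, -203, 12), (138, -237, -3), (125, -235, 0), (-7, 85, 170), (-14, 79, 168), (94, -248, -1), (84, -253, -2), (71, -249, 1)]
186 [(140, -211, 0), (14, 74, 155), (120, -220, -1), (110, -225, -1), (-15, 82, 163), (89, -233, -2), (78, -236, -2), (27, -121, 60)]
188 [(133, -194, 1), (11, 82, 153
[... 188 characters left out ...]
2), (27, -91, 60), (18, -93, 60)]
192 [(19, 85, 140), (11, 84, 141), (102, -174, 0), (91, -175, 0), (83, -185, -2), (71, -184, 0), (22, -74, 62), (13, -79, 61)]
194 [(19, 86, 134), (12, 80, 133), (97, -160, -1), (87, -164, -1), (77, -168, -1), (27, -61, 60), (18, -63, 61), (9, -69, 59)]
196 [(20, 84, 127), (101, -142, 0), (93, -149, -2), (82, -151, -1), (72, -156, -2), (21, -43, 63), (12, -48, 62), (4, -54, 60)]
198 [(20, 84, 120), (97, -132, -2), (87, -133, -1), (76, -136, -1), (26, -29, 62), (18, -34, 60), (9, -38, 60), (1, -43, 59)]
[541.52455034 109.99065864 138.42469954][ WARN:0@3.765] global loadsave.cpp:1063 imwrite_ Unsupported depth image for selected encoder is fallbacked to CV_8U.
```

View pics/z3.png

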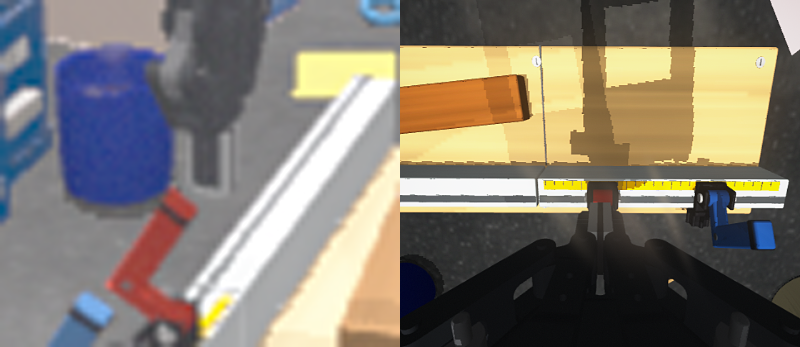

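The fingers passed just over the leg. In the scene depth their visible end is at z≈161 while the TCP reads 138, so the real tip sits about 22 mm above the reported TCP. I go back behind the arm, lower, and check the tip height in depth before pushing.

```bash
python3 -m crank '[[[-0.05,0,0],0],[[-0.05,0.004,0.1],0],[[-0.05,0.004,0.2],0],[[-0.05,0.004,0.21],0],[[-0.05,0.004,0.21],0],[[0.03,0.004,0.21],0],[[0.05,0.004,0.21],0],[[0.05,0.004,0.21],0],[[0.05,0.004,0.21],0]]'; python3 - <<'E'
from h import *
from rig import manip
go(75,74,117)
f=manip.grab_frame("scene");P=cloud(f);Q=np.dstack([toF(P),P[...,2]])
m=(abs(Q[...,0]-75)<25)&(abs(Q[...,1]-74)<25)&(Q[...,2]>60)
print(np.unique(np.round(np.sort(Q[m][:,2])[:25])),m.sum());q=Q[m][Q[m][:,2]<np.sort(Q[m][:,2])[0]+25];print(q.min(0),q.max(0))
E
```

```text
clock: 4.2
eef_pos: [624.2, 118.1, 118.0]
tool_rot: [-2.75, 1.568, -2.67]
wrist_force: [0.1, 0.1, 0.9]
finger_gap: -0.3
row [ 0.003 -0.    -0.001] 0.002 dist 1.2 at F [75.6 74.2] 118.0 F [0.1 0.1 0.9] t 4.2
[ 98. 140. 142. 143. 144. 145. 146. 147. 148. 150. 151. 152. 153.] 331
[50.39616838 82.43255188 98.05465883] [50.39616838 82.43255188 98.05465883]
```

The tip is at z≈140 with the TCP at 118, so the 22 mm offset holds. Now the push.

```bash
python3 -m crank '[[[0.003,0,-0.03],0],[[0.003,0,-0.06],0],[[0.003,0,-0.08],0],[[0.003,0,-0.1],0],[[0.003,0,-0.115],0],[[0.003,0,-0.13],0],[[0.003,0,-0.145],0],[[0.003,0,-0.16],0],[[0.003,0,-0.175],0],[[0.003,0,-0.19],0],[[0.003,0,-0.2],0],[[0.003,0,-0.2],0]]'; python3 - <<'E'
from h import *
from rig import manip
go(75,74,117)
f=manip.grab_frame("scene");cv2.imwrite("pics/s4.png",cv2.resize(f["color"][140:270,230:370,::-1],None,fx=4,fy=4))
E
```

```text
clock: 5.25
eef_pos: [544.2, 111.8, 117.6]
tool_rot: [-2.648, 1.569, -2.568]
wrist_force: [-0.1, -0.1, -0.9]
finger_gap: -0.1
row [ 0.001 -0.001  0.199] 0.002 dist 79.7 at F [-4.7 73.9] 117.6 F [-0.1 -0.1 -0.9] t 5.25
```

View pics/s4.png

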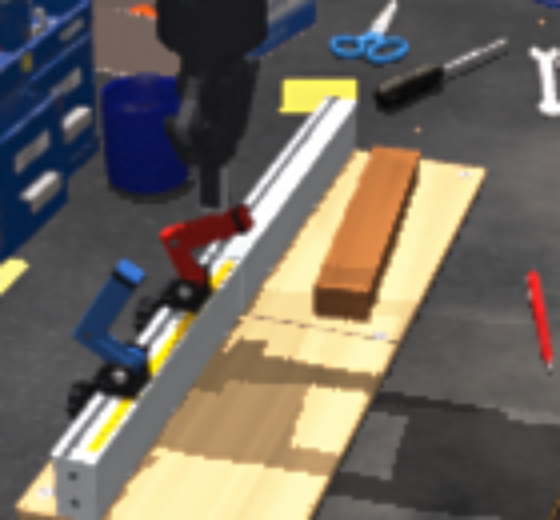

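The red arm is past upright and mid-drop, with its leg now leaning over the front. I follow through at the same height.

```bash
python3 -m crank '[[[0,0,-0.02],0],[[0,0,-0.04],0],[[0,0,-0.06],0],[[0,0,-0.08],0],[[0,0,-0.1],0],[[0,0,-0.12],0],[[0,0,-0.14],0],[[0,0,-0.16],0],[[0,0,-0.16],0]]'; python3 - <<'E'
from h import *
from rig import manip
go(-110,-100,120)
f=manip.grab_frame("scene");cv2.imwrite("pics/s5.png",cv2.resize(f["color"][140:270,230:370,::-1],None,fx=4,fy=4))
E
```

```text
clock: 6.05
eef_pos: [479.2, 106.6, 117.7]
tool_rot: [-2.727, 1.568, -2.648]
wrist_force: [1.0, 0.1, 0.0]
finger_gap: 0.1
row [-0.005 -0.434 -0.102] 0.002 dist 178.2 at F [-70.   73.6] 117.7 F [1.  0.1 0. ] t 6.05
```

View pics/s5.png

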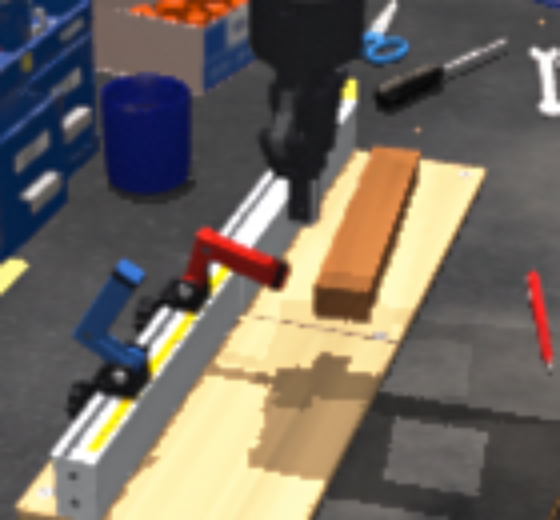

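The red arm is dropping by itself, well past balance. I move clear to the front of the batten at working height.

```bash
python3 -m crank '[[[0,-0.1,-0.14],0],[[0,-0.2,-0.14],0],[[0,-0.3,-0.14],0],[[0,-0.4,-0.14],0],[[0,-0.496,-0.14],0],[[0,-0.496,-0.14],0],[[0,-0.496,-0.14],0],[[0.1,-0.496,-0.14],0],[[0.18,-0.496,-0.14],0],[[0.22,-0.496,-0.14],0],[[0.22,-0.496,-0.14],0],[[0.22,-0.496,-0.14],0]]'; python3 - <<'E'
from h import *
from rig import manip
go(-125,-125,2)
f=manip.grab_frame("scene");cv2.imwrite("pics/s6.png",cv2.resize(f["color"][140:270,230:370,::-1],None,fx=4,fy=4))
P=cloud(f);Q=np.dstack([toF(P),P[...,2]])
p=toF(manip.get_obs()["eef_pos"])
m=(abs(Q[...,0]-p[0])<20)&(abs(Q[...,1]-p[1])<20)&(Q[...,2]>20);print(np.sort(Q[m][:,2])[:20].round())
E
```

```text
clock: 7.1
eef_pos: [439.7, -94.6, 29.8]
tool_rot: [-3.08, 1.567, -3.0]
wrist_force: [0.5, -0.8, 0.3]
finger_gap: -0.0
row [ 0.069 -0.003 -0.001] 0.003 dist 27.8 at F [-124.5 -124. ] 29.8 F [ 0.5 -0.8  0.3] t 7.1
[53. 55. 56. 56. 56. 57. 57. 57. 57. 58. 60. 61. 61. 62. 62. 63. 63. 63.
 64. 65.]
```

View pics/s6.png

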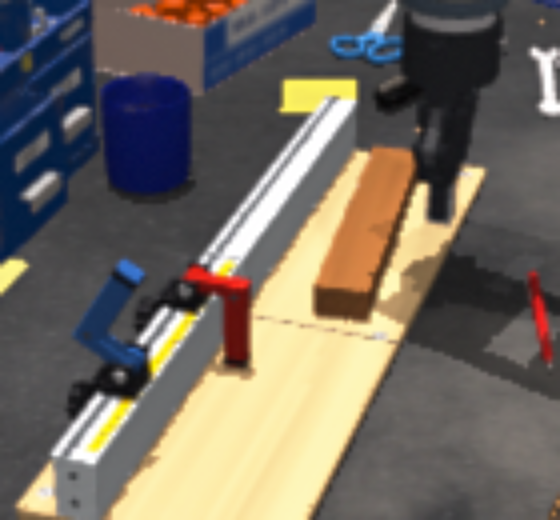

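The red arm hangs fully down and the tip is at about 53 with the TCP at 30. I lower to a tip height of ~24 and push toward the fence.

```bash
python3 -m crank '[[[0.04,0,0],0],[[0.07,0,0],0],[[0.07,0,0.02],0],[[0.07,0,0.04],0],[[0.07,0,0.06],0],[[0.07,0,0.08],0],[[0.07,0,0.1],0],[[0.07,0,0.115],0],[[0.07,0,0.13],0],[[0.07,0,0.14],0],[[0.07,0,0.15],0],[[0.07,0,0.16],0]]'; cat >> h.py <<'E'
def bat(f):
    P=cloud(f);Q=np.dstack([toF(P),P[...,2]]);H=hsv(f).astype(int)
    m=(H[...,0]<17)&(H[...,1]>110)&(abs(Q[...,2]-40)<5)&(Q[...,0]<15)&(Q[...,0]>-130)&(abs(Q[...,1]+110)<220)
    m=cv2.morphologyEx(m.astype(np.uint8),cv2.MORPH_OPEN,np.ones((2,2)))>0
    q=Q[m][:,:2].astype(np.float32);print("bat",len(q),cv2.boxPoints(cv2.minAreaRect(q)).round(1).tolist())
E
python3 - <<'E'
from h import *
from rig import manip
go(-50,-125,2)
bat(manip.grab_frame("scene"));bat(manip.grab_frame("top"))
E
```

```text
clock: 8.15
eef_pos: [504.4, -89.8, 2.4]
tool_rot: [-2.809, 1.569, -2.729]
wrist_force: [-2.3, 0.3, 1.8]
finger_gap: -0.3
row [ 0.001 -0.003  0.024] 0.003 dist 9.7 at F [ -59.7 -124. ] 2.4 F [-2.3  0.3  1.8] t 8.15
bat 313 [[-361.1000061035156, 1021.9000244140625], [-31.5, -187.3000030517578], [50.0, -165.10000610351562], [-279.70001220703125, 1044.0999755859375]]
bat 651 [[-53.29999923706055, -22.399999618530273], [-52.099998474121094, -123.30000305175781], [-5.300000190734863, -122.80000305175781], [-6.5, -21.799999237060547]]
```

```bash
python3 -m crank '[[[0,0,0.008],0],[[0,0,0.016],0],[[0,0,0.024],0],[[0,0,0.03],0],[[0,0,0.03],0]]'; python3 - <<'E'
from h import *
from rig import manip
go(-75,-125,2)
bat(manip.grab_frame("top"))
f=manip.grab_frame("scene");cv2.imwrite("pics/s7.png",cv2.resize(f["color"][140:270,230:370,::-1],None,fx=4,fy=4))
E
```

```text
clock: 8.67
eef_pos: [509.5, -88.8, 1.4]
tool_rot: [3.074, 1.556, -3.128]
wrist_force: [-23.3, -6.0, 16.8]
finger_gap: -0.1
row [-0.001 -0.004 -0.051] 0.003 dist 20.6 at F [ -54.5 -123.4] 1.4 F [-23.3  -6.   16.8] t 8.6667
bat 615 [[-71.80000305175781, 92.0999984741211], [-39.0, -123.0999984741211], [10.100000381469727, -115.5999984741211], [-22.700000762939453, 99.5999984741211]]
```

View pics/s7.png

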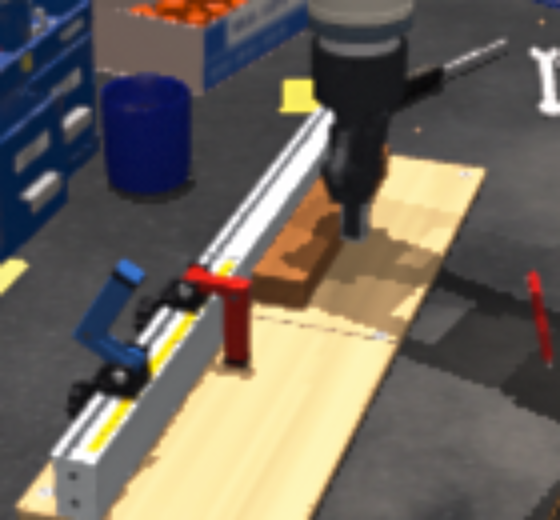

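The batten met the fence firmly (23 N, TCP where expected) and lies flat. I back off and go round to its right end.

```bash
python3 -m crank '[[[0,0,-0.04],0],[[-0.05,0,-0.08],0],[[-0.15,0,-0.08],0],[[-0.15,-0.1,-0.06],0],[[-0.15,-0.2,-0.03],0],[[-0.15,-0.3,0],0],[[-0.15,-0.4,0.04],0],[[-0.15,-0.5,0.078],0],[[-0.15,-0.5,0.078],0],[[-0.15,-0.5,0.078],0]]'; python3 - <<'E'
from h import *
from rig import manip
go(-23,-325,2)
f=manip.grab_frame("scene")
cv2.imwrite("pics/s8.png",cv2.resize(f["color"][140:270,230:370,::-1],None,fx=4,fy=4))
P=cloud(f);Q=np.dstack([toF(P),P[...,2]]);H=hsv(f).astype(int)
m=(H[...,0]<17)&(H[...,1]>110)&(abs(Q[...,2]-40)<6)&(abs(Q[...,0]+25)<35)&(abs(Q[...,1]+150)<180);q=Q[m]
print(np.percentile(q[:,1],[0,1,50,99,100]))
for a in range(-300,20,40):
    k=q[abs(q[:,1]-a)<20]
    if len(k)>3:print(a,len(k),np.percentile(k[:,0],[5,95]).round(1))
E
```

```text
clock: 9.6
eef_pos: [558.8, -288.1, 60.7]
tool_rot: [-3.141, 1.558, -3.063]
wrist_force: [-0.9, 0.7, -0.8]
finger_gap: -0.0
row [ 0.147  0.002 -0.005] 0.002 dist 58.7 at F [ -20.3 -325.9] 60.7 F [-0.9  0.7 -0.8] t 9.6
[-277.03138597 -272.70620683 -127.23767037  -14.00906725    1.41899501]
-260 54 [-41.7  -3.1]
-220 63 [-41.9  -2.1]
-180 69 [-42.   -3.5]
-140 72 [-42.1  -2.5]
-100 77 [-42.3  -2.7]
-60 85 [-42.1  -2.1]
-20 71 [-41.4  -2.2]
```

The batten is flat (its front edge is at x≈-42 all along) and spans y -275 to -15. I descend at its right end and push left.

```bash
python3 -m crank '[[[0.08,0.002,-0.005],0],[[0.147,0.002,-0.005],0],[[0.147,0.002,-0.005],0],[[0.147,0.04,-0.005],0],[[0.147,0.07,-0.005],0],[[0.147,0.1,-0.005],0],[[0.147,0.13,-0.005],0],[[0.147,0.16,-0.005],0],[[0.147,0.19,-0.005],0],[[0.147,0.22,-0.005],0],[[0.147,0.245,-0.005],0],[[0.147,0.26,-0.005],0]]'; python3 - <<'E'
from h import *
from rig import manip
go(-23,-208,2)
f=manip.grab_frame("scene")
P=cloud(f);Q=np.dstack([toF(P),P[...,2]]);H=hsv(f).astype(int)
m=(H[...,0]<17)&(H[...,1]>110)&(abs(Q[...,2]-40)<6)&(abs(Q[...,0]+25)<35)&(abs(Q[...,1]+90)<200);q=Q[m]
print(np.percentile(q[:,1],[0,1,50,99,100]))
for a in range(-260,100,40):
    k=q[abs(q[:,1]-a)<20]
    if len(k)>3:print(a,len(k),np.percentile(k[:,0],[5,95]).round(1))
cv2.imwrite("pics/s9.png",cv2.resize(f["color"][140:270,230:370,::-1],None,fx=4,fy=4))
E
```

```text
clock: 10.65
eef_pos: [546.4, -181.2, 1.9]
tool_rot: [3.042, 1.556, 3.122]
wrist_force: [-0.1, -2.1, 1.0]
finger_gap: -0.0
row [-0.     0.026  0.004] 0.003 dist 10.5 at F [ -24.6 -218.4] 1.9 F [-0.1 -2.1  1. ] t 10.65
[-200.36316274 -196.96333236  -61.61765865   83.38511654   86.65371648]
-180 66 [-42.9  -3.7]
-140 74 [-42.7  -2.9]
-100 81 [-42.8  -2.4]
-60 84 [-42.9  -2.9]
-20 88 [-41.8  -2.4]
20 73 [-42.7 -12.5]
60 37 [-42.6 -10.4]
```

View pics/s9.png

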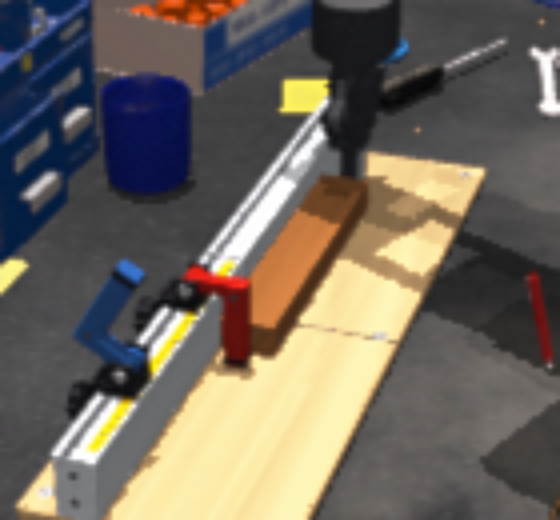

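The batten is almost at the red leg and still flat, with only 2 N on the tool. I creep on until it butts.

```bash
python3 -m crank '[[[0,0.006,0],0],[[0,0.012,0],0],[[0,0.016,0],0],[[0,0.02,0],0],[[0,0.022,0],0],[[0,0.022,0],0]]'
```

```text
clock: 11.2
eef_pos: [545.3, -171.9, 1.6]
tool_rot: [3.004, 1.555, 3.083]
wrist_force: [-0.4, -0.2, 0.4]
finger_gap: -0.2
```

```bash
python3 -m crank '[[[0,0.004,0],0],[[0,0.008,0],0],[[0,0.011,0],0],[[0,0.011,0],0]]'; python3 - <<'E'
from h import *
from rig import manip
go(-23,-208,2)
f=manip.grab_frame("scene")
P=cloud(f);Q=np.dstack([toF(P),P[...,2]]);H=hsv(f).astype(int)
m=(H[...,0]<17)&(H[...,1]>110)&(abs(Q[...,2]-40)<6)&(abs(Q[...,0]+25)<35)&(abs(Q[...,1]+90)<110);q=Q[m]
print(np.percentile(q[:,1],[0,1,50]))
E
```

```text
clock: 11.53
eef_pos: [545.5, -168.3, 1.8]
tool_rot: [3.095, 1.556, -3.108]
wrist_force: [0.8, -6.4, -0.3]
finger_gap: 0.0
row [-0.001 -0.006  0.004] 0.003 dist 3.0 at F [ -24.6 -205.4] 1.8 F [ 0.8 -6.4 -0.3] t 11.5333
[-190.20454569 -184.28759778  -76.16426213]
```

```bash
python3 -m crank '[[[0,0.003,0],0],[[0,0.006,0],0],[[0,0.006,0],0]]'
```

```text
clock: 11.83
eef_pos: [546.1, -168.0, 2.1]
tool_rot: [-2.945, 1.558, -2.864]
wrist_force: [0.2, -13.1, -0.3]
finger_gap: -0.2
```

It is butted: the tool stopped and the force rose to 13 N. I retreat right and up, then look from the wrist and scene cameras.

```bash
python3 -m crank '[[[0,-0.05,0],0],[[0,-0.1,0],0],[[-0.15,-0.1,0],0],[[-0.3,-0.1,0],0],[[-0.3,-0.1,-0.1],0],[[-0.3,-0.1,-0.2],0],[[-0.3,-0.1,-0.3],0],[[-0.3,-0.1,-0.36],0],[[-0.3,-0.1,-0.36],0]]'; python3 - <<'E'
from h import *
from rig import manip
go(-125,-60,2)
f=manip.grab_frame("scene");t=manip.grab_frame("top")
P=cloud(f);Q=np.dstack([toF(P),P[...,2]]);H=hsv(f).astype(int)
m=(H[...,0]<17)&(H[...,1]>110)&(abs(Q[...,2]-40)<6)&(abs(Q[...,0]+25)<35)&(abs(Q[...,1]+90)<180);q=Q[m]
for a in range(-180,80,30):
    k=q[abs(q[:,1]-a)<15]
    if len(k)>3:print(a,len(k),np.percentile(k[:,0],[5,95]).round(1))
a=cv2.resize(f["color"][150:250,250:350,::-1],(400,400));b=cv2.resize(t["color"][120:260,200:430,::-1],(400,400))
cv2.imwrite("pics/s10.png",np.hstack([a,b]))
E
```

```text
clock: 12.58
eef_pos: [401.1, -217.7, 123.6]
tool_rot: [-3.128, 1.554, -3.048]
wrist_force: [0.6, 0.3, -0.7]
finger_gap: 0.1
row [0.302 0.459 0.125] 0.003 dist 225.4 at F [-172.2 -243.8] 123.6 F [ 0.6  0.3 -0.7] t 12.5833
-180 40 [-42.6  -3. ]
-150 55 [-42.6  -3.5]
-120 61 [-42.9  -2.4]
-90 61 [-42.   -1.4]
-60 61 [-42.6  -2.8]
-30 65 [-41.2  -2.5]
0 65 [-42.4  -7.3]
30 46 [-42.7 -17.9]
60 45 [-43.2  -3. ]
```

The viewer's limit is reached, so the remaining checks are numeric. I compare the top view with the first frame for anything disturbed, and check the stop colours and the batten's end gap.

```bash
python3 - <<'E'
from h import *;import pickle
from rig import manip
d=pickle.load(open("f0.pkl","rb"))
t=manip.grab_frame("top");f=manip.grab_frame("scene")
for n,(r0,r1,c0,c1) in dict(tape=(250,300,140,178),pencil=(143,168,236,285),mug=(120,170,375,435),blue=(198,225,222,245)).items():
    e=np.abs(t["color"][r0:r1,c0:c1].astype(int)-d["top"]["color"][r0:r1,c0:c1]);print(n,"meandiff",e.mean().round(1),"frac>60",(e.max(2)>60).mean().round(3))
P=cloud(f);Q=np.dstack([toF(P),P[...,2]]);H=hsv(f).astype(int)
h,s_=H[...,0],H[...,1]
near=(Q[...,0]>-70)&(Q[...,0]<70)&(Q[...,2]>8)
m=((h<6)|(h>174))&(s_>150)&near&(abs(Q[...,1]-75)<30);q=Q[m];print("red",m.sum(),np.percentile(q,[3,50,97],axis=0).round(1).tolist())
m=(h>100)&(h<125)&(s_>120)&near&(abs(Q[...,1]-190)<30);q=Q[m];print("blue",m.sum(),np.percentile(q,[3,50,97],axis=0).round(1).tolist())
# profile along fence at top height just in front of the leg / scan hue from batten to leg in top view
K=t["intrinsics"]
for x in(-15,-20,-26):
    L=[]
    for y in range(50,90,3):
        p=np.r_[O+F@[x,y],40];u=K@(t["R"]@p+t["t"]);u=(u[:2]/u[2]).round().astype(int);L.append((y,tuple(map(int,t["color"][u[1],u[0]]))))
    print(x,L)
E
```

```text
tape meandiff 3.7 frac>60 0.0
pencil meandiff 3.3 frac>60 0.0
mug meandiff 3.3 frac>60 0.0
blue meandiff 3.6 frac>60 0.0
red 175 [[-30.1, 71.6, 23.4], [-19.2, 82.3, 68.8], [13.4, 86.8, 86.7]]
blue 212 [[5.1, 188.5, 82.9], [22.0, 200.9, 113.1], [43.9, 204.7, 154.4]]
-15 [(50, (216, 133, 60)), (53, (213, 129, 56)), (56, (214, 129, 60)), (59, (212, 129, 59)), (62, (189, 99, 46)), (65, (231, 73, 40)), (68, (251, 62, 30)), (71, (252, 59, 28)), (74, (251, 58, 30)), (77, (235, 75, 46)), (80, (179, 114, 70)), (83, (189, 149, 92)), (86, (212, 174, 109)), (89, (239, 214, 138))]
-20 [(50, (226, 141, 65)), (53, (226, 140, 62)), (56, (227, 141, 65)), (59, (224, 139, 65)), (62, (208, 127, 55)), (65, (231, 74, 43)), (68, (251, 62, 35)), (71, (252, 62, 36)), (74, (251, 60, 26)), (77, (250, 65, 33)), (80, (181, 120, 76)), (83, (189, 149, 93)), (86, (224, 187, 116)), (89, (245, 229, 149))]
-26 [(50, (228, 139, 63)), (53, (230, 145, 68)), (56, (230, 146, 66)), (59, (228, 142, 62)), (62, (218, 133, 59)), (65, (235, 75, 37)), (68, (235, 59, 35)), (71, (238, 58, 33)), (74, (237, 56, 31)), (77, (236, 67, 40)), (80, (175, 121, 73)), (83, (200, 158, 102)), (86, (238, 210, 135)), (89, (251, 238, 161))]
```

The batten's wood colour runs straight into the red leg with no board showing between. The red arm is down (lowest red about z 20), the blue arm is up, and the other items are unchanged. Handing in.

```bash
python3 -c "
from rig import manip
print(manip.hand_in(), manip.get_obs()['clock'])"
```

```text
the job is handed in; nothing more can be done
the job is handed in; nothing more can be done
```

The job is handed in. I flipped the red stop over from behind so it hangs down in front, pushed the batten flat against the fence, then pushed it left until it butted against the red stop.

**Last checks:**
- **Flat on the fence:** the batten's front edge lies at x ≈ -41 to -43 mm along its whole length.
- **Butted on the red stop:** the tool stopped moving and the force rose to 13 N. In the top view the wood runs straight into the red leg with no board showing between them.
- **Stops:** the red arm hangs down and the blue arm is still up.
- **Other items:** the tape measure, pencil and mug look unchanged from the first top view.
- **Robot:** the gripper was clear of everything at hand-in, at about 13 s of the 53 s allowed. The highest wrist force I saw at the end of a move was about 30 N.

**What disagreed:**
- **First try missed:** the real fingertips sit about 22 mm above the reported TCP, so my first pass went over the red arm without touching it. I corrected for this using the camera depth.
- **No final picture:** the last view was refused at the 12-picture limit, so the closing checks are from numbers only.
- **Batten outline:** my automatic outline fit gave nonsense on two frames, and I used the edge profile along the fence instead.

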